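# Empty the sample scoop and hang it on the drying peg

### The job

Tip both rubber stoppers off the scoop into the white open box, then hang the empty scoop by the eye in its handle on the slanting peg of the drying stand and let go of it. The peg may be clamped anywhere in the middle part of its slot, so feel or look for it. Do not knock over the bottle or the flask.

Things in the scene. Friction and masses are not known exactly. Their poses are not given: they have to be found in the camera images.
- scoop: aluminium scoop, 203 mm long: a square pan (80 mm along x, 100 mm along y, floor 3 mm, side walls 20 mm high, front at x = -40 mm open) with a straight flat handle along +x (18 mm wide, 8 mm thick, z 20 to 28 mm, from x = 40 to 131 mm) that ends in a round eye. Origin: centre of the pan's underside; x points to the eye, z up out of the pan. 0.1 kg. The stoppers slide out over the open front
- eye (a point): centre of the eye in the scoop's handle, at (145, 0, 24) mm of the scoop; hole 21 mm across, along the scoop's z; ring 35 mm outside, 5 mm thick
- grip (a point): good place to grip the handle, at (88, 0, 24) mm of the scoop, 57 mm before the eye; close the fingers across the scoop's y (18 mm wide)
- lip (a point): middle of the pan's open front edge, at (-40, 0, 3) mm of the scoop
- stopper_0: black rubber stopper, a cone stump 40 mm wide below, 33 mm above, 34 mm high, standing in the pan; origin: centre of its wide end
- stopper_1: the second stopper, like the first
- box: white open box, 140 x 170 x 55 mm (x, y, z), walls and floor 4 mm, fixed; origin: centre of its underside
- stand: drying stand, fixed: a foot 10 mm high and an upright white board 160 mm wide, 290 mm high, whose front looks to the stand's -x (to the robot), with a steel rail with a level slot, 225 mm up. Origin: on the foot's underside below the rail's front face; x points away behind the board, z up
- slot (a point): middle of the slot, at (0, 0, 225) mm of the stand. One round steel peg (10 mm thick, 55 mm long, round end; collar 18 mm wide at its foot) starts at the slot and slants to the stand's -x and up, 36 degrees from vertical: direction (-0.588, 0, 0.809) of the stand. It stands off this point by an unknown amount, up to 22 mm to either side along the stand's y
- bottle: brown bottle with a black cap, 63 mm wide, 136 mm high, a bystander; origin: centre of its underside
- flask: conical glass flask, 66 mm wide, 112 mm high, a bystander; origin: centre of its underside
Mind the look-alikes: they are no part of the job. Leave any yellow look-alike of the stopper_1 alone.

How it is judged:
By the outcome, as a careful person would: the job done as asked, in the order asked, and still so for the second after the job is handed in, with the robot touching nothing.
It also fails if it takes over 72 s, if anything falls off the work surface, if the arm or the gripper's body presses on something with over 40 N, if the wrist force passes 120 N, or if a joint passes its speed limit or range.

### The arm

A 7-joint arm with a two-finger parallel gripper is mounted at the origin on a cart in front of the work surface, level with it; the furniture and walls round the work are solid. World frame = base frame: x ahead of the robot, y to its left, z up, the work surface at z = 0. Lengths are in m, angles in rad, forces in N, time in s.
With the tool pointing down it reaches from about 0.4 to 0.875 m from the base axis. Payload 19.3 kg.
Tool frame: the origin (TCP) lies at the very end of the fingers, on their centre line; the grasp point (between the pads) lies 19 mm behind it; z points along the fingers, y is the line along which they close (so a half turn about z gives the same grasp; the last joint's range is limited). The gripper opens to 85 mm and grips with 20 to 120 N. Pads are 22 mm wide; open, the fingers measure 114 mm over their backs; the gripper's body (76 mm by 85 mm) begins 54 mm behind the grasp point. The pads swing forward as they close: fully open they stand 13 mm farther back than shut.
Start: joints at [1.069, 0.521, -0.036, 1.599, 0.021, 1.021, -0.113], TCP at [0.262, -0.568, 0.231] pointing down, gripper open.
Joint ranges: [-2.91, 2.91], [-0.3, 2.13], [-1.5, 1.42], [0.17, 2.43], [-1.26, 4.41], [0.16, 1.93], [-2.52, 2.52]. Speed limits (rad/s): [1.89, 1.89, 2.39, 2.39, 3.01, 3.01, 3.01].

### API

Orientations are given as [roll, pitch, yaw] about the fixed x, y, z axes, in that order (R = Rz(yaw) Ry(pitch) Rx(roll)).
In Python, from workcell import monitor, optics, workorder gives the robot as it stands.
- The arm moves only by the tool apply_moves, never from a script. Its arguments are lists of equal length, an entry for each row: "linear": the shift along the tool's x, y, z each as a share of 0.1 m, from -1 to 1, a list of three; "delta_rot": the turn, a rotation vector about the tool's x, y, z each as a share of 120 degrees, from -1 to 1, a list of three. A call has exactly 5 rows; each row is the pose to reach, as a shift and turn from the pose commanded when the call began, along the tool's axes at that moment; what a row does not reach only later rows make up. A row lasts 1/12 s, in which the tool goes at most 41.7 mm and 7.16 degrees, less where a joint would pass 70% of its speed; a pose out of reach is approached as far as the arm can. A call with a number of a shift or a turn outside -1 to 1 is refused whole. A call with a gripper value outside its range is refused whole. "gripper" is the opening, from -1 (shut) to 1 (fully open), set as the call begins (left out, the last holds). The fingers move at their own pace and stop on an object; "force" is the grip in N (left out, the last holds). Time passes only in rows, so rows that repeat a pose let the fingers close, or fill a call up. It gives the time, the measured TCP pose, the force, the opening and the grip force at its end, in the units of the state.
- monitor.observe(): the state, without advancing time (a new reading comes with each control period).
- optics.grab_frame(name): name is "scene" or "top" or "wrist"; returns (picture, depth): 480x640x3 uint8, red, green, blue; 480x640 float32, m along the optical axis (not along the pixel's ray), 0 where there is no reading.
- optics.camera_info(name): a dict with "fx", "fy", "cx", "cy" (pixels), "rvec" (rotation vector, rad) and "tvec" (3), from world to camera coordinates, as OpenCV has them; the wrist camera has in their place "T_tool_cam" (4x4, takes a point from camera to tool coordinates, whose origin is the TCP and whose axes are the flange's). Camera axes: x right, y down, z forward; pixel columns grow to the right and rows downward; lengths in m; the calibration is good to about 2 mm. A picture is of the moment at which its call begins: read the wrist's pose just before it. camera_info takes no time and is no camera call.
- workorder.job_done(): hands the job in; it is judged then, once.
The state is a dict: "clock": time; "qpos": joint angles; "qd": joint speeds; "joint_efforts": joint torques, N m; "position": TCP position; "tool_rot": TCP orientation; "force": force on the tool from outside, world axes, zero at the start; "moment": the same for the moment, N m; "grip_width": finger opening in m; "finger_force": force on a finger pad.
Only numpy, scipy, OpenCV 4.12 (cv2) and the standard library are available. Lean on these libraries where they do the work, as an engineer would, in place of code of your own. Each camera call takes 0.05 s, during which the arm holds its last target. There are 200 camera calls.

## Working session

There is one attempt and no reset: what is moved stays moved. The work goes in short steps, Python scripts to look and compute and a tool call to move; the robot and the scene stay as the last step left them, time stands still between calls to the robot, and variables do not carry over. Pictures are saved under pics/ and viewed, at most 10 in all, crops included, and the job is handed in when it is done.

Besides the shell and the picture viewer there is one more tool, called after "Call:" as name(argument=value, ...) on one line, values as JSON. apply_moves: Moves the arm, as the interface text tells. Its arguments: {"type":"object","properties":{"linear":{"type":"array"},"delta_rot":{"type":"array"},"gripper":{"type":"number"},"force":{"type":"number"}},"required":["linear","delta_rot"]}

```bash
ls; mkdir -p pics; cat > h.py <<'E'
import numpy as np, cv2
from scipy.spatial.transform import Rotation as R
from workcell import monitor, optics, workorder
def cam(n):
    i=optics.camera_info(n)
    K=np.array([[i['fx'],0,i['cx']],[0,i['fy'],i['cy']],[0,0,1.]])
    if 'rvec' in i:
        Rm=R.from_rotvec(np.ravel(i['rvec'])).as_matrix();t=np.ravel(i['tvec'])
        return K,Rm.T,-Rm.T@t
    s=monitor.observe(); T=np.array(i['T_tool_cam']); Rt=R.from_euler('xyz',s['tool_rot']).as_matrix()
    return K,Rt@T[:3,:3],Rt@T[:3,3]+np.array(s['position'])
def grab(n):
    c=cam(n); p,d=optics.grab_frame(n); return p,d,c
def pt(c,d,u,v):
    K,A,o=c; return A@(np.linalg.inv(K)@[u,v,1])*d+o
def plane(c,u,v,z):
    K,A,o=c; r=A@(np.linalg.inv(K)@[u,v,1]); return o+r*(z-o[2])/r[2]
def cloud(c,d):
    K,A,o=c; v,u=np.mgrid[:480,:640]; r=np.stack([u,v,np.ones_like(u)],-1)@np.linalg.inv(K).T
    return (r*d[...,None])@A.T+o
def proj(c,P):
    K,A,o=c; q=K@(A.T@(np.array(P)-o)); return q[:2]/q[2]
E
python3 - <<'E'
from h import *
for n in('scene','top'):
    p,d,c=grab(n); cv2.imwrite(f'pics/{n}0.png',p[...,::-1]); np.savez(f'{n}0.npz',p=p,d=d); print(n,c[2],c[1][:,2])
print(monitor.observe()); print(optics.camera_info('wrist'))
E
```

```text
pics
scene [-0.39130506  0.53659247  0.67133756] [ 0.78530296 -0.4547495  -0.42012158]
top [ 0.45478102 -0.01837073  1.32402505] [ 0.07706702 -0.01583986 -0.99690008]
{'clock': 0.1, 'qpos': array([ 1.06879052,  0.52193987, -0.03634408,  1.59989806,  0.02119069,
        1.02110462, -0.11277718]), 'qd': array([-0.00017127,  0.00026469,  0.00080978, -0.0011533 , -0.00124189,
       -0.00017709, -0.00012183]), 'joint_efforts': array([ 3.27335059e-03, -9.28499365e+01,  1.98429957e+00, -3.70535195e+01,
        1.82279048e-02,  5.32825885e-03, -1.24508997e-04]), 'position': array([ 0.26143652, -0.56738932,  0.23081112]), 'tool_rot': array([-3.14062848e+00,  4.99690376e-05,  4.31826291e-01]), 'force': array([ 0.51449719, -0.18790165, -0.04496708]), 'moment': array([-0.01816192, -0.02270541,  0.01275931]), 'finger_force': 0.0, 'grip_width': 0.08545328952891497}
{'fx': 411.7999461691276, 'fy': 411.7999461691276, 'cx': 318.21916086101834, 'cy': 243.03927775429494, 'T_tool_cam': array([[-1.01345354e-04, -9.47383399e-01, -3.20101054e-01,
         8.26999699e-02],
       [ 9.99999981e-01, -4.35681673e-05, -1.87658220e-04,
         3.60391336e-04],
       [ 1.63838066e-04, -3.20101067e-01,  9.47383386e-01,
        -1.42458818e-01],
       [ 0.00000000e+00,  0.00000000e+00,  0.00000000e+00,
         1.00000000e+00]])}
```

View pics/scene0.png

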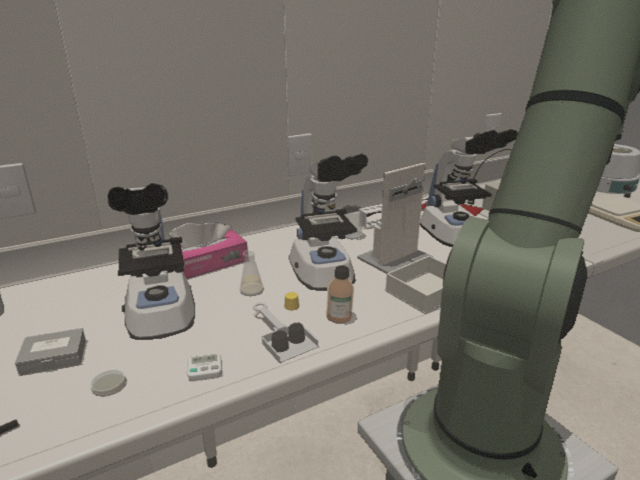

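View pics/top0.png

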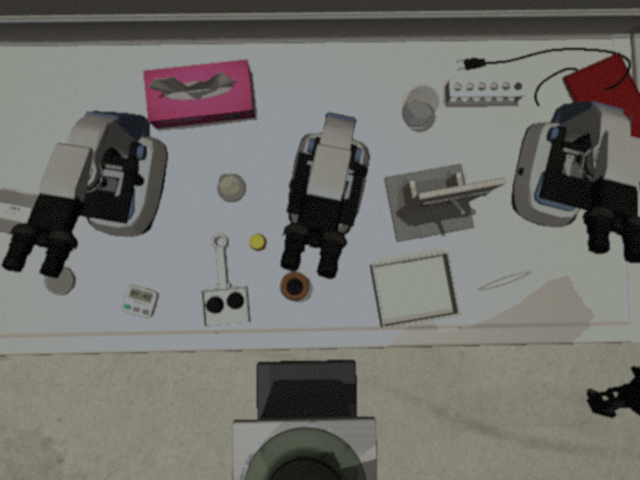

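The scene view shows the scoop at (285,335), eye (260,309), yellow stopper (291,300), bottle (340,295), flask (251,275), stand (400,225) and box (420,283). In the top view the scoop pan is at (225,306), eye (220,240), black stoppers (213,305) and (235,300), box (414,288), stand board (450,195).
Possible mix-ups: black stoppers in the pan vs the yellow one at top (258,242), and the bottle cap at (296,287). I choose the two black ones in the pan, and measure now.

```bash
python3 - <<'E'
from h import *
f=np.load('top0.npz');p,d=f['p'],f['d'];c=cam('top');C=cloud(c,d)
def box(u0,u1,v0,v1): return C[v0:v1,u0:u1].reshape(-1,3)
def rep(n,P): print(n,len(P),P.min(0).round(3),P.max(0).round(3),np.median(P,0).round(4))
B=box(195,260,225,335); 
print('table z',np.median(box(160,190,230,270)[:,2]))
g=p.astype(int).sum(2)
# handle: height 20-28
H=B[(B[:,2]>.014)&(B[:,2]<.032)]; rep('scoop mid',H)
hd=H[(H[:,0]>H[:,0].max()-.11)]; 
for x in np.arange(.44,.70,.01):
    s=H[(H[:,0]>x)&(H[:,0]<x+.01)]
    if len(s): print(round(x,3),len(s),s[:,1].min().round(4),s[:,1].max().round(4),s[:,2].mean().round(4))
S=B[B[:,2]>.032]; rep('stoppers',S)
rep('boxrim',(lambda P:P[(P[:,2]>.045)&(P[:,2]<.065)])(box(360,470,240,335)))
P=box(360,470,240,335);P=P[(P[:,2]>.048)&(P[:,2]<.062)][:,:2]
print('box rect',cv2.minAreaRect(P.astype(np.float32)))
rep('bottle',(lambda P:P[P[:,2]>.12])(box(275,320,265,310)))
rep('flask',(lambda P:P[P[:,2]>.09])(box(215,250,170,205)))
P=box(375,520,150,245); rep('stand top',P[P[:,2]>.26]); 
Q=P[P[:,2]>.27][:,:2]; print(cv2.minAreaRect(Q.astype(np.float32)))
F=P[(P[:,2]>.005)&(P[:,2]<.016)][:,:2]; print('foot',cv2.minAreaRect(F.astype(np.float32)))
m=np.vstack([p[215:335,190:265]]); big=cv2.resize(m[...,::-1],None,fx=4,fy=4,interpolation=2)
f=np.load('scene0.npz');q=f['p']; b2=cv2.resize(q[150:290,350:470][...,::-1],(411,480),interpolation=2)
cv2.imwrite('pics/crop1.png',np.hstack([big,b2]))
E
```

```text
table z 8.805581208515267e-05
scoop mid 775 [0.364 0.093 0.014] [0.566 0.225 0.032] [0.4725 0.178  0.0262]
0.44 89 0.1261 0.2248 0.0249
0.45 58 0.161 0.1901 0.0266
0.46 30 0.1687 0.1849 0.0277
0.47 40 0.1691 0.1873 0.0275
0.48 33 0.1694 0.1874 0.0276
0.49 36 0.1711 0.1875 0.0282
0.5 39 0.1709 0.1897 0.0279
0.51 36 0.1715 0.1896 0.0274
0.52 41 0.0969 0.1894 0.0273
0.53 56 0.0943 0.1947 0.0275
0.54 41 0.0933 0.2002 0.0269
0.55 45 0.0932 0.2001 0.0274
0.56 28 0.0932 0.1931 0.0269
stoppers 530 [ 0.392 -0.018  0.032] [0.563 0.212 1.324] [0.4195 0.1553 0.0365]
boxrim 632 [ 0.354 -0.339  0.045] [ 0.515 -0.151  0.062] [ 0.4307 -0.2539  0.054 ]
box rect ((0.43439581990242004, -0.2457391321659088), (0.1402478665113449, 0.1707490235567093), 8.589029312133789)
bottle 365 [ 0.43  -0.033  0.12 ] [0.482 0.031 1.324] [0.4542 0.0126 0.1374]
flask 126 [ 0.455 -0.018  0.09 ] [0.689 0.173 1.324] [0.6754 0.1592 0.1104]
stand top 835 [ 0.455 -0.372  0.26 ] [ 0.635 -0.018  1.324] [ 0.6136 -0.2882  0.2885]
((0.562629222869873, -0.18632206320762634), (0.06446058303117752, 0.39395472407341003), 23.413471221923828)
foot ((0.6412611603736877, -0.33294564485549927), (0.3298608064651489, 0.21395769715309143), 87.76847076416016)
```

View pics/crop1.png

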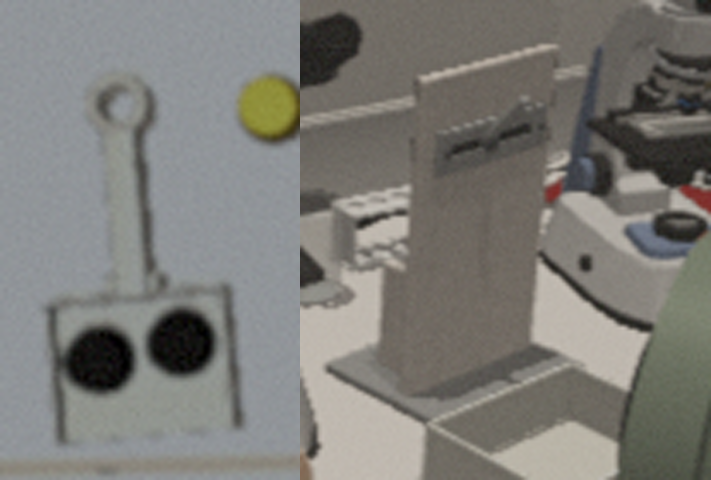

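The crop shows the two black stoppers at pan crop (100,360) and (182,340), with the yellow one separate at (270,105). The choice is confirmed. On the right, the peg stands out from the rail at crop (520,110). Next I measure the scoop axis, stand pose and peg.

```bash
python3 - <<'E'
from h import *
f=np.load('top0.npz');p,d=f['p'],f['d'];c=cam('top');C=cloud(c,d);C[d<=0]=np.nan
H=C[225:335,195:245].reshape(-1,3);H=H[(H[:,2]>.014)&(H[:,2]<.032)]
h=H[(H[:,0]>.462)&(H[:,0]<.525)]
k=np.polyfit(h[:,0],h[:,1],1);print('handle slope',k[0],'y@.5',np.polyval(k,.5))
r=H[H[:,0]>.528];print('eye ring',cv2.minAreaRect(r[:,:2].astype(np.float32)))
W=H[H[:,0]<.452];print('pan',cv2.minAreaRect(W[:,:2].astype(np.float32)))
P=C[150:245,375:525].reshape(-1,3);Q=P[(P[:,2]>.275)&(P[:,2]<.3)];print('boardtop',len(Q),cv2.minAreaRect(Q[:,:2].astype(np.float32)))
f=np.load('scene0.npz');p2,d2=f['p'],f['d'];c2=cam('scene');D=cloud(c2,d2);D[d2<=0]=np.nan
S=D[150:290,350:470].reshape(-1,3);S=S[(S[:,0]>.5)&(S[:,0]<.72)&(S[:,1]<-.17)&(S[:,1]>-.42)]
b=S[(S[:,2]>.06)&(S[:,2]<.19)]
for _ in range(4):
    m=np.median(b,0)
    if _==0: keep=b
    A=np.c_[keep[:,1],np.ones(len(keep))];s=np.linalg.lstsq(A,keep[:,0],rcond=None)[0]
    res=b[:,0]-b[:,1]*s[0]-s[1];keep=b[abs(res)<(.02,.01,.006,.005)[_]]
print('board plane x=%.4f*y+%.4f'%tuple(s),len(keep),'yaw',np.arctan(-s[0]), keep[:,1].min(),keep[:,1].max())
n=np.array([1,-s[0]])/np.hypot(1,s[0]);
e=np.array([-n[1],n[0]])
u=S[S[:,2]>.19];dist=u[:,:2]@n-s[1]*n[0];
print('lateral board range',np.percentile(keep[:,:2]@e,[0.5,99.5]))
for a in np.arange(-.06,.012,.006):
    w=u[(dist>=a)&(dist<a+.006)]
    if len(w): print(round(a,3),len(w),(w[:,:2]@e).mean().round(4),(w[:,:2]@e).std().round(4),w[:,2].mean().round(4))
T=P[(P[:,2]>.2)&(P[:,2]<.275)];t=T[:,:2]@n-s[1]*n[0];T=T[(t<-.008)&(t>-.06)];t=t[(t<-.008)&(t>-.06)]
print('top peg',len(T));print(np.c_[t,T[:,:2]@e,T[:,2]].round(4)[:40])
cv2.imwrite('pics/crop2.png',cv2.resize(p2[160:215,375:440][...,::-1],None,fx=8,fy=8,interpolation=2))
E
```

```text
handle slope 0.07302889505387593 y@.5 0.1795202021967752
eye ring ((0.5479877591133118, 0.18471857905387878), (0.03361282870173454, 0.03783527389168739), 70.97496795654297)
pan ((0.4093492031097412, 0.17435312271118164), (0.08489225804805756, 0.09829359501600266), 4.214279651641846)
boardtop 654 ((0.6011993288993835, -0.2950141429901123), (0.045353807508945465, 0.16020753979682922), 9.665574073791504)
board plane x=-0.1622*y+0.5641 1547 yaw 0.1607686585579067 -0.3765744374967178 -0.21220223193053422
lateral board range [-0.46766932 -0.30686506]
-0.042 11 -0.3856 0.0022 0.2642
-0.036 12 -0.3834 0.0022 0.2585
-0.03 5 -0.3821 0.0004 0.2521
-0.024 15 -0.3819 0.0031 0.2456
-0.018 13 -0.3854 0.0172 0.232
-0.012 159 -0.3823 0.0402 0.2249
-0.006 617 -0.3797 0.0457 0.2403
-0.0 516 -0.3793 0.0512 0.2514
0.006 57 -0.3371 0.0463 0.2573
top peg 110
[[-0.009  -0.4414  0.2301]
 [-0.0091 -0.4442  0.2273]
 [-0.0091 -0.4473  0.2235]
 [-0.0083 -0.3778  0.2373]
 [-0.0087 -0.3794  0.2381]
 [-0.0091 -0.3811  0.2388]
 [-0.0099 -0.3815  0.2444]
 [-0.0099 -0.3845  0.24  ]
 [-0.0083 -0.3742  0.2283]
 [-0.0089 -0.3752  0.2315]
 [-0.0098 -0.3756  0.2373]
 [-0.0103 -0.3769  0.2393]
 [-0.011  -0.3779  0.2427]
 [-0.0113 -0.3796  0.2431]
 [-0.0118 -0.381   0.2446]
 [-0.0121 -0.3829  0.2445]
 [-0.0124 -0.3848  0.2442]
 [-0.0093 -0.3733  0.223 ]
 [-0.0103 -0.3734  0.2301]
 [-0.0109 -0.3746  0.2326]
 [-0.0113 -0.3763  0.2332]
 [-0.0121 -0.3769  0.238 ]
 [-0.0127 -0.3777  0.242 ]
 [-0.013  -0.3797  0.2414]
 [-0.0138 -0.3803  0.2461]
 [-0.0142 -0.3818  0.2473]
 [-0.0143 -0.3844  0.2446]
 [-0.0149 -0.3853  0.2478]
 [-0.0145 -0.3776  0.2408]
 [-0.0152 -0.3785  0.2446]
 [-0.0157 -0.3797  0.247 ]
 [-0.0164 -0.3803  0.2513]
 [-0.0165 -0.3829  0.2487]
 [-0.0167 -0.3852  0.247 ]
 [-0.0173 -0.386   0.2505]
 [-0.0167 -0.379   0.2414]
 [-0.0173 -0.3799  0.2446]
 [-0.0183 -0.3798  0.2518]
 [-0.0184 -0.3824  0.2491]
 [-0.0191 -0.383   0.2536]]
```

View pics/crop2.png

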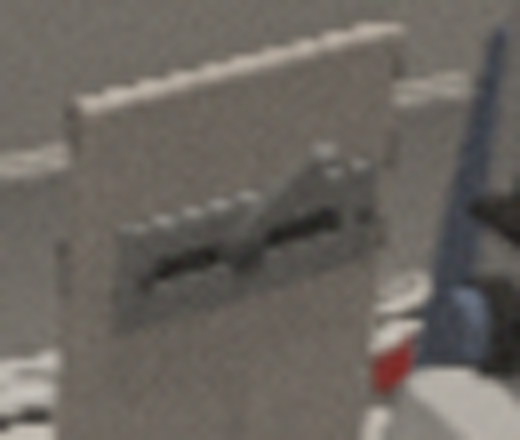

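The enlarged crop shows the peg foot at (245,250) and its tip at (325,150), so the peg sits about 5 mm to +y of the stand's middle. Before crossing, I check the microscope's clearance.

```bash
python3 - <<'E'
from h import *
f=np.load('top0.npz');p,d=f['p'],f['d'];c=cam('top');C=cloud(c,d);C[d<=0]=np.nan
M=C[110:280,275:375].reshape(-1,3);M=M[M[:,2]>.15]
for z in (.15,.2,.25,.3,.35): 
    m=M[(M[:,2]>z)&(M[:,2]<z+.05)]
    if len(m): print(z,np.percentile(m,[1,99],axis=0).round(3).tolist())
s=monitor.observe();Rt=R.from_euler('xyz',s['tool_rot']);print(s['tool_rot'])
for t in ([.40,-.0,.3],[.494,.179,.2]): print(Rt.inv().apply(np.array(t)-s['position']).round(4))
E
```

```text
0.15 [[0.569, -0.131, 0.154], [0.775, 0.023, 0.183]]
0.2 [[0.743, -0.11, 0.201], [0.78, -0.052, 0.25]]
0.25 [[0.647, -0.1, 0.251], [0.75, -0.024, 0.283]]
0.3 [[0.536, -0.088, 0.307], [0.691, -0.005, 0.35]]
0.35 [[0.463, -0.073, 0.351], [0.58, 0.026, 0.394]]
[-3.14062848e+00  4.99690376e-05  4.31826291e-01]
[ 0.3633 -0.4574 -0.0688]
[ 0.5236 -0.5805  0.0313]
```

```bash
cat >> h.py <<'E'
def plan(pts,start=None):
    """pts: list of (pos,rpy); prints one call (final row) per point, chained"""
    s=monitor.observe()
    p,r=(np.array(s['position']),R.from_euler('xyz',s['tool_rot'])) if start is None else (np.array(start[0]),R.from_euler('xyz',start[1]))
    for q,e in pts:
        q=np.array(q);e=R.from_euler('xyz',e)
        print('lin',(r.inv().apply(q-p)/.1).round(3),'rot',((r.inv()*e).as_rotvec(degrees=True)/120).round(3)); p,r=q,e
def st():
    s=monitor.observe();print(round(s['clock'],2),np.round(s['position'],4),np.round(s['tool_rot'],3),'q',np.round(s['qpos'],2),'F',np.round(s['force'],1),'w',round(s['grip_width'],4),round(s['finger_force'],1))
E
python3 - <<'E'
from h import *
D=np.pi
plan([([.31,-.46,.2],[D,0,.43]),([.345,-.36,.175],[D,0,.43]),([.37,-.26,.175],[D,0,.43]),([.39,-.15,.175],[D,0,.43]),([.395,-.04,.175],[D,0,.43]),([.41,.06,.175],[D,0,.3]),([.455,.14,.175],[D,0,.073]),([.494,.179,.12],[D,0,.073])])
E
```

```text
lin [ 0.891 -0.772  0.309] rot [-0.     0.     0.001]
lin [ 0.735 -0.763  0.25 ] rot [0. 0. 0.]
lin [ 0.644 -0.805 -0.   ] rot [0. 0. 0.]
lin [ 0.64  -0.916 -0.   ] rot [0. 0. 0.]
lin [ 0.504 -0.979 -0.   ] rot [0. 0. 0.]
lin [ 0.553 -0.846 -0.   ] rot [ 0.    -0.     0.062]
lin [ 0.666 -0.631 -0.   ] rot [ 0.    -0.     0.108]
lin [ 0.417 -0.361  0.55 ] rot [0. 0. 0.]
```

Call:
apply_moves(linear=[[0.22, -0.19, 0.08], [0.45, -0.38, 0.16], [0.67, -0.57, 0.23], [0.89, -0.77, 0.31], [0.89, -0.77, 0.31]], delta_rot=[[0, 0, 0], [0, 0, 0], [0, 0, 0], [0, 0, 0], [0, 0, 0]], gripper=0.2)

```text
clock: 0.52
position: [0.3125, -0.4551, 0.1989]
tool_rot: [-3.138, -0.001, 0.437]
force: [1.2, 0.0, 0.5]
grip_width: 0.0513
finger_force: 0.0
```

Call:
apply_moves(linear=[[0.18, -0.19, 0.06], [0.37, -0.38, 0.12], [0.55, -0.57, 0.18], [0.73, -0.76, 0.25], [0.73, -0.76, 0.25]], delta_rot=[[0, 0, 0], [0, 0, 0], [0, 0, 0], [0, 0, 0], [0, 0, 0]])

```text
clock: 0.93
position: [0.3459, -0.3563, 0.1742]
tool_rot: [-3.139, -0.0, 0.436]
force: [1.1, 0.3, 0.3]
grip_width: 0.0513
finger_force: 0.0
```

Call:
apply_moves(linear=[[0.16, -0.2, 0], [0.32, -0.4, 0], [0.48, -0.6, 0], [0.64, -0.8, 0], [0.64, -0.8, 0]], delta_rot=[[0, 0, 0], [0, 0, 0], [0, 0, 0], [0, 0, 0], [0, 0, 0]])

```text
clock: 1.35
position: [0.3704, -0.2577, 0.1753]
tool_rot: [-3.14, -0.001, 0.436]
force: [1.4, -0.1, 1.1]
grip_width: 0.0508
finger_force: 0.0
```

Call:
apply_moves(linear=[[0.16, -0.23, 0], [0.32, -0.46, 0], [0.48, -0.69, 0], [0.64, -0.92, 0], [0.64, -0.92, 0]], delta_rot=[[0, 0, 0], [0, 0, 0], [0, 0, 0], [0, 0, 0], [0, 0, 0]])

```text
clock: 1.77
position: [0.3898, -0.1473, 0.1754]
tool_rot: [-3.141, -0.001, 0.436]
force: [0.9, 0.7, -0.7]
grip_width: 0.0512
finger_force: 0.0
```

Call:
apply_moves(linear=[[0.12, -0.24, 0], [0.25, -0.49, 0], [0.37, -0.73, 0], [0.5, -0.98, 0], [0.5, -0.98, 0]], delta_rot=[[0, 0, 0], [0, 0, 0], [0, 0, 0], [0, 0, 0], [0, 0, 0]])

```text
clock: 2.18
position: [0.3938, -0.0375, 0.1754]
tool_rot: [-3.141, -0.001, 0.436]
force: [-0.3, -0.1, 0.4]
grip_width: 0.0513
finger_force: 0.0
```

Call:
apply_moves(linear=[[0.14, -0.21, 0], [0.28, -0.42, 0], [0.41, -0.63, 0], [0.55, -0.85, 0], [0.55, -0.85, 0]], delta_rot=[[0, 0, 0.02], [0, 0, 0.03], [0, 0, 0.05], [0, 0, 0.06], [0, 0, 0.06]])

```text
clock: 2.6
position: [0.4086, 0.0628, 0.1754]
tool_rot: [-3.14, -0.001, 0.309]
force: [-0.4, 1.5, 0.6]
grip_width: 0.0512
finger_force: 0.0
```

Call:
apply_moves(linear=[[0.17, -0.16, 0], [0.33, -0.32, 0], [0.5, -0.47, 0], [0.67, -0.63, 0], [0.67, -0.63, 0]], delta_rot=[[0, 0, 0.03], [0, 0, 0.06], [0, 0, 0.08], [0, 0, 0.11], [0, 0, 0.11]])

```text
clock: 3.02
position: [0.4545, 0.1423, 0.1753]
tool_rot: [-3.14, -0.001, 0.075]
force: [-1.4, 0.2, -1.1]
grip_width: 0.0511
finger_force: 0.0
```

```bash
python3 - <<'E'
from h import *
st()
p,d,c=grab('wrist'); cv2.imwrite('pics/w1.png',p[...,::-1]); C=cloud(c,d);C[d<=0]=np.nan
H=C.reshape(-1,3);H=H[(H[:,2]>.017)&(H[:,2]<.033)&(abs(H[:,1]-.18)<.03)&(H[:,0]>.46)&(H[:,0]<.6)]
h=H[H[:,0]<.52]
for x in np.arange(.46,.58,.01):
    s=H[(H[:,0]>x)&(H[:,0]<x+.01)]
    if len(s): print(round(x,3),len(s),np.percentile(s[:,1],[1,99]).round(4),s[:,2].mean().round(4))
k=np.polyfit(h[:,0],h[:,1],1);print(k[0],np.polyval(k,.494))
r=H[H[:,0]>.53];print(np.percentile(r[:,0],[.5,99.5]),cv2.minEnclosingCircle(r[:,:2].astype(np.float32)))
E
```

```text
3.02 [0.4545 0.1423 0.1753] [-3.14e+00 -1.00e-03  7.50e-02] q [-0.27  0.37 -0.2   2.03  0.1   0.75 -2.03] F [-1.4  0.2 -1.1] w 0.0511 0.0
0.46 336 [0.1657 0.1832] 0.0278
0.47 353 [0.1664 0.1843] 0.0276
0.48 362 [0.1671 0.1852] 0.0277
0.49 376 [0.168  0.1856] 0.0278
0.5 393 [0.1686 0.1866] 0.0277
0.51 402 [0.1696 0.1876] 0.0279
0.52 412 [0.1702 0.1878] 0.0278
0.53 481 [0.1696 0.1923] 0.027
0.54 399 [0.1647 0.1978] 0.0261
0.55 395 [0.1644 0.1979] 0.0261
0.56 386 [0.1685 0.194 ] 0.0263
0.07630577219972504 0.17658865921761682
[0.53019192 0.56713607] ((0.5479711294174194, 0.1803426891565323), 0.02018973045051098)
```

View pics/w1.png

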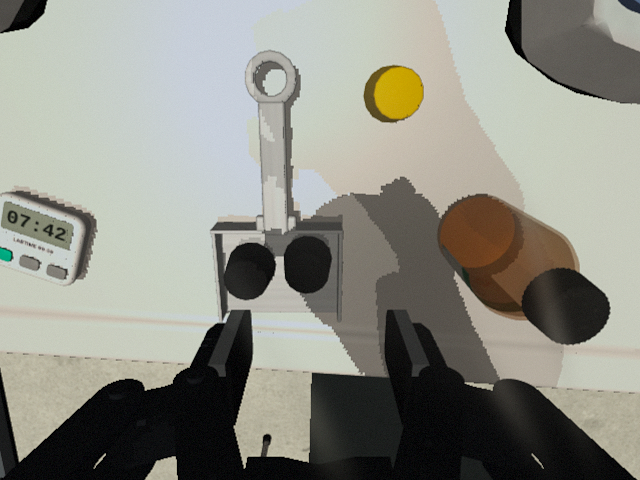

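The wrist view shows the scoop with its eye at (272,77), handle at (275,165), stoppers at (250,270) and (307,263), and bottle at (525,255). The fingers will straddle the handle.

```bash
python3 - <<'E'
from h import *
D=np.pi
plan([([.492,.1765,.10],[D,0,.076]),([.492,.1765,.007],[D,0,.076])])
E
```

```text
lin [ 0.413 -0.33   0.751] rot [-0.    -0.     0.001]
lin [ 0.   -0.    0.93] rot [0. 0. 0.]
```

Call:
apply_moves(linear=[[0.1, -0.08, 0.19], [0.21, -0.16, 0.38], [0.31, -0.25, 0.56], [0.41, -0.33, 0.75], [0.41, -0.33, 0.75]], delta_rot=[[0, 0, 0], [0, 0, 0], [0, 0, 0], [0, 0, 0], [0, 0, 0]])

```text
clock: 3.48
position: [0.4909, 0.175, 0.0974]
tool_rot: [3.141, 0.003, 0.077]
force: [-1.2, -0.2, -0.2]
grip_width: 0.0511
finger_force: 0.0
```

Call:
apply_moves(linear=[[0, 0, 0.2], [0, 0, 0.4], [0, 0, 0.6], [0, 0, 0.8], [0, 0, 0.93]], delta_rot=[[0, 0, 0], [0, 0, 0], [0, 0, 0], [0, 0, 0], [0, 0, 0]])

```text
clock: 3.9
position: [0.4904, 0.1735, 0.0064]
tool_rot: [3.141, 0.001, 0.076]
force: [-0.7, -0.0, -0.2]
grip_width: 0.0515
finger_force: 0.0
```

Call:
apply_moves(linear=[[0, 0, 0], [0, 0, 0], [0, 0, 0], [0, 0, 0], [0, 0, 0]], delta_rot=[[0, 0, 0], [0, 0, 0], [0, 0, 0], [0, 0, 0], [0, 0, 0]], gripper=-1, force=80)

```text
clock: 4.32
position: [0.4915, 0.175, 0.0084]
tool_rot: [-3.142, -0.001, 0.075]
force: [1.6, -3.4, 2.9]
grip_width: 0.016
finger_force: 78.1
```

Call:
apply_moves(linear=[[0, 0, 0], [0, 0, 0], [0, 0, 0], [0, 0, 0], [0, 0, 0]], delta_rot=[[0, 0, 0], [0, 0, 0], [0, 0, 0], [0, 0, 0], [0, 0, 0]])

```text
clock: 4.73
position: [0.4917, 0.1751, 0.0078]
tool_rot: [3.142, -0.001, 0.075]
force: [2.8, -3.9, 6.9]
grip_width: 0.0164
finger_force: 78.5
```

```bash
python3 - <<'E'
from h import *
D=np.pi
st()
plan([([.4915,.175,.09],[D,0,.075]),([.46,.165,.175],[D,0,.075]),([.42,.10,.175],[D,0,.22]),([.395,.02,.175],[D,0,.4]),([.39,-.07,.175],[D,0,.4]),([.42,-.145,.18],[D,0,.35]),([.468,-.185,.186],[D,0,.35]),([.516,-.22,.191],[D,0,.35])])
E
```

```text
4.73 [0.4917 0.1751 0.0078] [ 3.142e+00 -1.000e-03  7.500e-02] q [-0.36  0.71 -0.13  2.    0.2   0.43 -2.14] F [ 2.8 -3.9  6.9] w 0.0164 78.5
lin [-0.001  0.001 -0.822] rot [ 0.    -0.001  0.   ]
lin [-0.322  0.076 -0.85 ] rot [0. 0. 0.]
lin [-0.448  0.618  0.   ] rot [ 0.     0.    -0.069]
lin [-0.419  0.726  0.   ] rot [ 0.     0.    -0.086]
lin [-0.397  0.809  0.   ] rot [0. 0. 0.]
lin [-0.016  0.808 -0.05 ] rot [ 0.    -0.     0.024]
lin [ 0.314  0.54  -0.06 ] rot [0. 0. 0.]
lin [ 0.331  0.493 -0.05 ] rot [0. 0. 0.]
```

Call:
apply_moves(linear=[[0, 0, -0.1], [0, 0, -0.3], [0, 0, -0.5], [0, 0, -0.7], [0, 0, -0.82]], delta_rot=[[0, 0, 0], [0, 0, 0], [0, 0, 0], [0, 0, 0], [0, 0, 0]])

```text
clock: 5.15
position: [0.4912, 0.1758, 0.0917]
tool_rot: [-3.141, -0.001, 0.076]
force: [0.4, 0.3, -2.0]
grip_width: 0.0162
finger_force: 78.2
```

Call:
apply_moves(linear=[[-0.06, 0.02, -0.17], [-0.13, 0.03, -0.34], [-0.19, 0.05, -0.51], [-0.26, 0.06, -0.68], [-0.32, 0.08, -0.85]], delta_rot=[[0, 0, 0], [0, 0, 0], [0, 0, 0], [0, 0, 0], [0, 0, 0]])

```text
clock: 5.57
position: [0.4588, 0.1651, 0.1756]
tool_rot: [-3.141, 0.0, 0.076]
force: [0.6, 1.0, -1.1]
grip_width: 0.0156
finger_force: 78.2
```

Call:
apply_moves(linear=[[-0.09, 0.12, 0], [-0.18, 0.25, 0], [-0.27, 0.37, 0], [-0.36, 0.5, 0], [-0.45, 0.62, 0]], delta_rot=[[0, 0, -0.014], [0, 0, -0.028], [0, 0, -0.042], [0, 0, -0.056], [0, 0, -0.069]])

```text
clock: 5.98
position: [0.4187, 0.0992, 0.1748]
tool_rot: [-3.142, -0.0, 0.222]
force: [0.6, -0.2, -2.3]
grip_width: 0.0161
finger_force: 78.2
```

```bash
python3 - <<'E'
from h import *
p,d,c=grab('scene'); q,_,_=grab('wrist'); a=cv2.resize(p[200:400,180:400],None,fx=1.5,fy=1.5); b=cv2.resize(q,(400,300)); cv2.imwrite('pics/lift.png',np.hstack([a,b])[...,::-1]); st()
E
```

```text
6.08 [0.4182 0.0981 0.1748] [3.141e+00 1.000e-03 2.200e-01] q [-0.17  0.31 -0.23  2.14  0.11  0.71 -1.83] F [-0.9 -0.3 -2.9] w 0.016 78.2
```

View pics/lift.png

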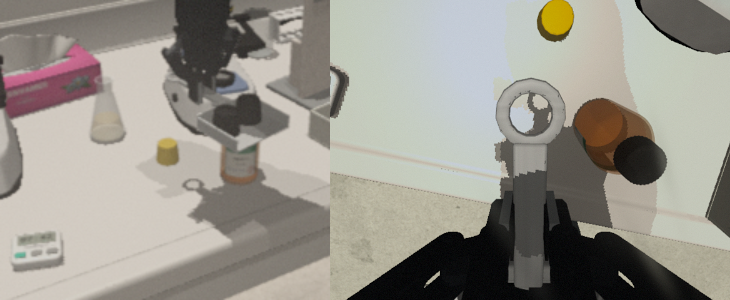

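The left half shows the scoop held level with both stoppers in it at (228,118) and (248,108). The wrist half shows the eye centred at crop (531,112). I carry on to the box.

Call:
apply_moves(linear=[[-0.08, 0.15, 0], [-0.17, 0.29, 0], [-0.25, 0.44, 0], [-0.34, 0.58, 0], [-0.42, 0.73, 0]], delta_rot=[[0, 0, -0.017], [0, 0, -0.034], [0, 0, -0.051], [0, 0, -0.069], [0, 0, -0.086]])

```text
clock: 6.5
position: [0.3942, 0.0192, 0.1747]
tool_rot: [-3.141, -0.0, 0.403]
force: [-0.3, 0.5, -2.2]
grip_width: 0.0161
finger_force: 78.2
```

Call:
apply_moves(linear=[[-0.08, 0.16, 0], [-0.16, 0.32, 0], [-0.24, 0.49, 0], [-0.32, 0.65, 0], [-0.4, 0.81, 0]], delta_rot=[[0, 0, 0], [0, 0, 0], [0, 0, 0], [0, 0, 0], [0, 0, 0]])

```text
clock: 6.92
position: [0.3894, -0.0712, 0.1747]
tool_rot: [-3.142, -0.001, 0.401]
force: [0.1, 0.7, -1.4]
grip_width: 0.0161
finger_force: 78.2
```

Call:
apply_moves(linear=[[0, 0.16, -0.01], [0, 0.32, -0.02], [-0.01, 0.49, -0.03], [-0.01, 0.65, -0.04], [-0.02, 0.81, -0.05]], delta_rot=[[0, 0, 0.005], [0, 0, 0.01], [0, 0, 0.014], [0, 0, 0.019], [0, 0, 0.024]])

```text
clock: 7.33
position: [0.4197, -0.1469, 0.1797]
tool_rot: [-3.142, -0.0, 0.35]
force: [0.9, 0.5, -2.0]
grip_width: 0.0161
finger_force: 78.2
```

Call:
apply_moves(linear=[[0.05, 0.12, -0.01], [0.11, 0.23, -0.02], [0.18, 0.34, -0.04], [0.25, 0.44, -0.05], [0.31, 0.54, -0.06]], delta_rot=[[0, 0, 0], [0, 0, 0], [0, 0, 0], [0, 0, 0], [0, 0, 0]])

```text
clock: 7.75
position: [0.4674, -0.1869, 0.1855]
tool_rot: [-3.141, -0.0, 0.35]
force: [0.7, -0.3, -2.1]
grip_width: 0.016
finger_force: 78.2
```

Call:
apply_moves(linear=[[0.07, 0.11, -0.01], [0.14, 0.22, -0.02], [0.21, 0.32, -0.03], [0.28, 0.41, -0.04], [0.33, 0.49, -0.05]], delta_rot=[[0, 0, 0], [0, 0, 0], [0, 0, 0], [0, 0, 0], [0, 0, 0]])

```text
clock: 8.17
position: [0.5153, -0.2216, 0.1904]
tool_rot: [-3.141, -0.0, 0.35]
force: [-0.4, 0.7, -2.4]
grip_width: 0.0158
finger_force: 78.2
```

Call:
apply_moves(linear=[[0.02, 0, 0], [0.03, 0, 0], [0.05, 0, -0.01], [0.07, 0, -0.01], [0.08, 0, -0.02]], delta_rot=[[0, 0.04, 0], [0, 0.08, 0], [0, 0.125, 0], [0, 0.167, 0], [0, 0.208, 0]])

```text
clock: 8.58
position: [0.522, -0.2187, 0.1926]
tool_rot: [3.14, -0.432, 0.35]
force: [0.5, -0.0, -2.7]
grip_width: 0.0161
finger_force: 78.2
```

```bash
python3 - <<'E'
from h import *
st()
s=monitor.observe();a=R.from_euler('xyz',s['tool_rot']).as_matrix();print(a)
g=np.array(s['position'])-.019*a[:,2]; print('grip',g,'lip',g-.128*a[:,0]+.021*a[:,2])
b=R.from_euler('xyz',[np.pi,0,.35]).as_matrix()
E
```

```text
8.58 [ 0.522  -0.2187  0.1926] [ 3.14  -0.432  0.35 ] q [ 0.81  0.41 -0.43  2.04 -0.32  0.44 -0.52] F [ 0.5 -0.  -2.7] w 0.0161 78.2
[[ 0.85291048  0.34271367  0.39381601]
 [ 0.31175262 -0.93943893  0.1423545 ]
 [ 0.41875293  0.00135753 -0.90809919]]
grip [ 0.51451751 -0.22137348  0.20989215] lip [ 0.4136151  -0.25828837  0.13722169]
```

Call:
apply_moves(linear=[[0.02, 0, 0], [0.04, 0, -0.01], [0.06, 0, -0.01], [0.08, 0, -0.02], [0.1, 0, -0.03]], delta_rot=[[0, 0.055, 0], [0, 0.11, 0], [0, 0.165, 0], [0, 0.22, 0], [0, 0.275, 0]])

```text
clock: 9.0
position: [0.5284, -0.2138, 0.194]
tool_rot: [-3.124, -0.738, 0.349]
force: [0.6, -1.1, -2.7]
grip_width: 0.0158
finger_force: 78.3
```

```bash
python3 - <<'E'
from h import *
st()
s=monitor.observe();a=R.from_euler('xyz',s['tool_rot']).as_matrix()
g=np.array(s['position'])-.019*a[:,2]; print('grip',g,'lip',g-.128*a[:,0]+.021*a[:,2])
E
```

```text
9.0 [ 0.5284 -0.2138  0.194 ] [-3.124 -0.738  0.349] q [ 1.31  0.58 -0.93  2.15 -0.71  0.2   0.04] F [ 0.6 -1.1 -2.7] w 0.0158 78.3
grip [ 0.51650953 -0.21847372  0.2080465 ] lip [ 0.44064163 -0.24573633  0.1064305 ]
```

Call:
apply_moves(linear=[[-0.02, 0, 0], [-0.04, 0, -0.01], [-0.06, 0, -0.01], [-0.08, 0, -0.02], [-0.1, 0, -0.03]], delta_rot=[[0, -0.06, 0], [0, -0.12, 0], [0, -0.18, 0], [0, -0.24, 0], [0, -0.3, 0]])

```text
clock: 9.42
position: [0.522, -0.214, 0.1868]
tool_rot: [-3.112, -0.434, 0.36]
force: [-0.2, 0.7, -1.5]
grip_width: 0.0161
finger_force: 78.4
```

```bash
python3 - <<'E'
from h import *
st()
p,d,c=grab('scene'); cv2.imwrite('pics/t1.png',cv2.resize(p[150:330,320:520],None,fx=3,fy=3)[...,::-1])
E
```

```text
9.42 [ 0.522  -0.214   0.1868] [-3.112 -0.434  0.36 ] q [ 0.75  0.42 -0.35  2.03 -0.43  0.47 -0.39] F [-0.2  0.7 -1.5] w 0.0161 78.4
```

View pics/t1.png

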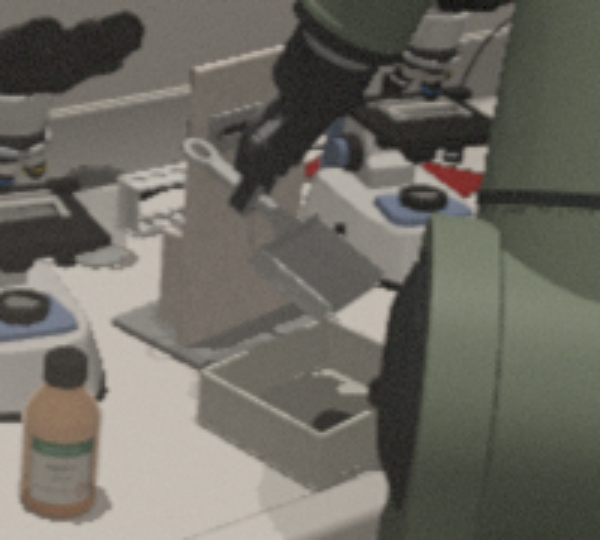

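The view shows the pan empty at (320,265) and a black stopper in the box at (335,420). I check that both are in the box, and measure the eye in the tool frame and the peg.

```bash
cat >> h.py <<'E'
def eye_tool(d,c):
    K,_,_=c; T=np.array(optics.camera_info('wrist')['T_tool_cam']); v,u=np.mgrid[:480,:640]
    r=np.stack([u,v,np.ones_like(u)],-1)@np.linalg.inv(K).T*d[...,None]
    X=r@T[:3,:3].T+T[:3,3]; X[d<=0]=np.nan
    m=(X[...,0]>.0)&(X[...,0]<.09)&(abs(X[...,1])<.035)&(abs(X[...,2]+.022)<.02)
    return X[m]
E
python3 - <<'E'
from h import *
p,d,c=grab('wrist');X=eye_tool(d,c)
r=X[X[:,0]>.042];print('ring',len(r),np.percentile(r,[1,99],axis=0).round(4).tolist(),np.median(r,0).round(4))
h=X[(X[:,0]>.015)&(X[:,0]<.038)]
if len(h): print('handle',np.percentile(h,[1,99],axis=0).round(4).tolist(), np.polyfit(h[:,0],h[:,1],1),np.polyfit(h[:,0],h[:,2],1))
p,d,c=grab('top');C=cloud(c,d);C[d<=0]=np.nan
for nm,(p_,C_) in {'top':(p,C)}.items():
    m=(p_.max(2)<60)&(C_[...,0]>.36)&(C_[...,0]<.51)&(C_[...,1]<-.15)&(C_[...,1]>-.34)&(C_[...,2]<.06)
    n,l,s_,ce=cv2.connectedComponentsWithStats(m.astype(np.uint8))
    for i in range(1,n):
        if s_[i,4]>15: print(nm,s_[i],np.nanmedian(C_[l==i],0).round(3))
# peg in wrist/top
n=np.array([.987,.1601]);e=np.array([-.1601,.987])
w,dw,cw=grab('wrist');W=cloud(cw,dw);W[dw<=0]=np.nan;W=W.reshape(-1,3)
dist=W[:,:2]@n-.5641*.987;lat=W[:,:2]@e
m=(dist<-.012)&(dist>-.06)&(lat<-.35)&(lat>-.42)&(W[:,2]>.22)&(W[:,2]<.29);print('pegpts',m.sum())
if m.sum()>20:
    q=np.c_[dist,lat,W[:,2]][m];print(q.mean(0),np.percentile(q,[1,99],axis=0).round(4))
E
```

```text
ring 7909 [[0.0424, -0.0149, -0.033], [0.0895, 0.0347, -0.005]] [ 0.0638  0.0048 -0.0179]
handle [[0.0152, -0.0079, -0.0207], [0.0378, 0.0095, -0.0175]] [0.01337022 0.00040571] [-0.00583625 -0.01906891]
top [388 302  22  21 256] [ 0.381 -0.208  0.041]
top [428 304   4   7  20] [ 0.392 -0.28   0.031]
top [419 317  14   3  19] [ 0.371 -0.267  0.042]
pegpts 0
```

```bash
python3 - <<'E'
from h import *
p,d,c=grab('wrist');X=eye_tool(d,c);X=X[(X[:,2]>-.024)&(X[:,2]<-.011)&(abs(X[:,1])<.024)]
for x in np.arange(.01,.09,.004):
    s=X[(X[:,0]>x)&(X[:,0]<x+.004)]
    if len(s): print(round(x,3),len(s),np.percentile(s[:,1],[1,99]).round(4),np.median(s[:,2]).round(4))
r=X[X[:,0]>.05];print(np.percentile(r[:,0],99.5))
st()
h=R.from_euler('z',.163)
eye=np.array([.057,0,-.0158])
def tcp(eyepos,t):
    A=h*R.from_matrix(np.diag([1.,-1,-1]))*R.from_euler('y',t,degrees=True)
    return np.array(eyepos)-A.apply(eye), A.as_euler('xyz')
n=np.array([.987,.1601]);e=np.array([-.1601,.987])
for dist,lat,z,t in [(-.10,-.383,.31,36),(-.055,-.383,.295,36),(-.040,-.383,.27,36)]:
    ep=np.r_[n*(.5568+dist)+e*lat,z];print(ep.round(4),[a.round(4) for a in tcp(ep,t)])
q0,a0=tcp(np.r_[n*(.5568-.10)+e*(-.383),.31],36)
s=monitor.observe();m=(np.array(s['position'])+[-.03,-.03,.08])
plan([(m,[np.pi,-.5,.25]),(q0,a0)])
E
```

```text
0.01 1203 [-0.014   0.0149] -0.0191
0.014 577 [-0.0082  0.0094] -0.0192
0.018 553 [-0.0081  0.0093] -0.0192
0.022 590 [-0.008   0.0096] -0.0192
0.026 601 [-0.0079  0.0095] -0.0192
0.03 622 [-0.0079  0.0097] -0.0193
0.034 639 [-0.0078  0.0096] -0.0193
0.038 673 [-0.0077  0.0098] -0.0193
0.042 767 [-0.008   0.0101] -0.0189
0.046 985 [-0.0116  0.0141] -0.0177
0.05 735 [-0.0143  0.0164] -0.0176
0.054 604 [-0.0154  0.0178] -0.0178
0.058 587 [-0.0157  0.0181] -0.0178
0.062 640 [-0.0153  0.0175] -0.0178
0.066 839 [-0.0137  0.0161] -0.0177
0.07 1075 [-0.0113  0.0136] -0.0179
0.074 434 [-0.0069  0.0092] -0.0176
0.07628101487393707
9.67 [ 0.5221 -0.2128  0.186 ] [-3.111 -0.438  0.362] q [ 0.76  0.42 -0.36  2.03 -0.44  0.46 -0.38] F [-0.9 -0.7 -2. ] w 0.0163 78.3
[ 0.5122 -0.3049  0.31  ] [array([ 0.4758, -0.3109,  0.2637]), array([ 3.1416, -0.6283,  0.163 ])]
[ 0.5566 -0.2977  0.295 ] [array([ 0.5203, -0.3037,  0.2487]), array([ 3.1416, -0.6283,  0.163 ])]
[ 0.5714 -0.2953  0.27  ] [array([ 0.5351, -0.3013,  0.2237]), array([ 3.1416, -0.6283,  0.163 ])]
lin [-0.011  0.147 -0.893] rot [-0.039  0.03   0.047]
lin [-0.296  0.619 -0.136] rot [-0.022  0.061  0.035]
```

Call:
apply_moves(linear=[[0, 0.03, -0.18], [0, 0.06, -0.36], [-0.01, 0.09, -0.54], [-0.01, 0.12, -0.72], [-0.01, 0.15, -0.89]], delta_rot=[[-0.01, 0.005, 0.01], [-0.015, 0.01, 0.02], [-0.02, 0.02, 0.03], [-0.03, 0.025, 0.04], [-0.039, 0.03, 0.047]])

```text
clock: 10.08
position: [0.4911, -0.2448, 0.266]
tool_rot: [3.141, -0.499, 0.245]
force: [1.4, 0.6, -0.6]
grip_width: 0.016
finger_force: 78.3
```

Call:
apply_moves(linear=[[-0.06, 0.12, -0.03], [-0.12, 0.25, -0.05], [-0.18, 0.37, -0.08], [-0.24, 0.5, -0.11], [-0.3, 0.62, -0.14]], delta_rot=[[0, 0.01, 0.01], [-0.01, 0.025, 0.015], [-0.015, 0.037, 0.02], [-0.02, 0.05, 0.03], [-0.022, 0.061, 0.035]])

```text
clock: 10.5
position: [0.4743, -0.3133, 0.2635]
tool_rot: [3.14, -0.628, 0.159]
force: [0.2, 1.1, -0.9]
grip_width: 0.0161
finger_force: 78.4
```

```bash
python3 - <<'E'
from h import *
st()
w,dw,cw=grab('wrist');cv2.imwrite('pics/w2.png',w[...,::-1]);W=cloud(cw,dw);W[dw<=0]=np.nan
s=monitor.observe();A=R.from_euler('xyz',s['tool_rot']);print('eye',A.apply([.0588,.0012,-.0153])+s['position'])
n=np.array([.987,.1601]);e=np.array([-.1601,.987])
dist=W[...,:2]@n-.5568;lat=W[...,:2]@e;Z=W[...,2]
m=(dist<-.014)&(dist>-.06)&(lat<-.35)&(lat>-.42)&(Z>.21)&(Z<.29);print('pegpts',m.sum())
q=np.c_[dist,lat,Z][m]
for z in np.arange(.21,.29,.008):
    k=q[(q[:,2]>z)&(q[:,2]<z+.008)]
    if len(k): print(round(z,3),len(k),k[:,0].mean().round(4),np.percentile(k[:,1],[2,98]).round(4))
b=(abs(dist)<.02)&(Z>.2)&(Z<.26)&(lat>-.46)&(lat<-.31);print('rail',np.percentile(dist[b&(Z>.21)&(Z<.24)],[5,25,50,75]))
b=(abs(dist)<.02)&(Z>.26)&(Z<.285);print('board',np.percentile(dist[b],[5,25,50,75]) if b.any() else 0)
p,d,c=grab('top');C=cloud(c,d);C[d<=0]=np.nan
m=(p.max(2)<60)&(C[...,0]>.36)&(C[...,0]<.51)&(C[...,1]<-.15)&(C[...,1]>-.34)&(C[...,2]<.06)
k,l,s_,ce=cv2.connectedComponentsWithStats(m.astype(np.uint8))
for i in range(1,k):
    if s_[i,4]>15: print(s_[i],np.nanmedian(C[l==i],0).round(3))
E
```

```text
10.5 [ 0.4743 -0.3133  0.2635] [ 3.14  -0.628  0.159] q [ 1.11  0.31 -0.44  2.07 -0.77  0.5  -0.06] F [ 0.2  1.1 -0.9] w 0.0161 78.4
eye [ 0.51128799 -0.31134135  0.30986945]
pegpts 489Traceback (most recent call last):
  File "<stdin>", line 8, in <module>
IndexError: boolean index did not match indexed array along axis 1; size of axis is 1920 but size of corresponding boolean axis is 640
```

View pics/w2.png

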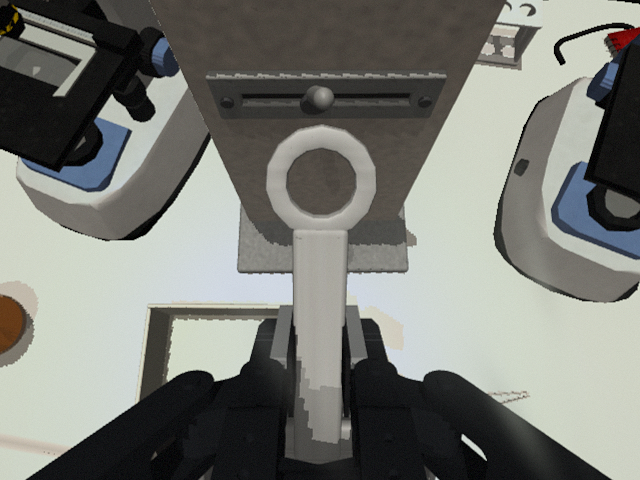

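The wrist view looks nearly down the peg: peg tip at (318,98), eye hole at (321,180), rail from 207 to 445. The peg is close to the rail's middle, slightly to the left.

```bash
python3 - <<'E'
from h import *
w,dw,cw=grab('wrist');W=cloud(cw,dw);W[dw<=0]=np.nan
n=np.array([.987,.1601]);e=np.array([-.1601,.987])
dist=W[...,:2]@n-.5568;lat=W[...,:2]@e;Z=W[...,2]
v,u=np.mgrid[:480,:640]
m=(dist<-.014)&(dist>-.06)&(lat<-.35)&(lat>-.42)&(Z>.21)&(Z<.29)&(v<122);print(m.sum())
q=np.stack([dist[m],lat[m],Z[m]],1)
for z in np.arange(.21,.29,.008):
    k=q[(q[:,2]>z)&(q[:,2]<z+.008)]
    if len(k): print(round(z,3),len(k),np.percentile(k[:,0],[2,50,98]).round(4),np.percentile(k[:,1],[2,98]).round(4))
b=(v>75)&(v<118)&(u>215)&(u<438)&(abs(u-318)>25);print('rail dist',np.percentile(dist[b],[5,25,50,75]),'z',np.nanmin(Z[b]),np.nanmax(Z[b]),'lat',np.nanpercentile(lat[b],[.5,99.5]))
b=b&(dist<-.003);k=np.polyfit(W[...,1][b],W[...,0][b],1);print('rail yaw',np.arctan(-k[0]))
p,d,c=grab('top');C=cloud(c,d);C[d<=0]=np.nan
m=(p.max(2)<60)&(C[...,0]>.36)&(C[...,0]<.51)&(C[...,1]<-.15)&(C[...,1]>-.34)&(C[...,2]<.06)
k,l,s_,ce=cv2.connectedComponentsWithStats(m.astype(np.uint8))
for i in range(1,k):
    if s_[i,4]>15: print(s_[i],np.nanmedian(C[l==i],0).round(3))
b=(v>250)&(u<290)&(Z<.06)&(Z>.02)&(w.max(2)<60);print('wrist dark',b.sum())
E
```

```text
472
0.234 7 [-0.0176 -0.0162 -0.0142] [-0.3811 -0.38  ]
0.242 19 [-0.0251 -0.0185 -0.0145] [-0.3838 -0.3802]
0.25 29 [-0.0315 -0.0249 -0.0179] [-0.3854 -0.3816]
0.258 97 [-0.0405 -0.0387 -0.0241] [-0.3918 -0.3824]
0.266 320 [-0.0402 -0.037  -0.0324] [-0.3927 -0.384 ]
rail dist [nan nan nan nan] z 0.19457660221469383 0.24424693147841825 lat [-0.46287308 -0.32804726]
rail yaw 0.1635716539713575
[443 255  11  34 118] [ 0.463 -0.323  0.035]
[429 294  16  23 274] [ 0.398 -0.297  0.036]
[385 304  18  20 215] [ 0.381 -0.198  0.037]
wrist dark 961
```

Two stoppers are confirmed in the box, at (.398,-.297) and (.381,-.198). I move the eye up in front of the peg tip.

Call:
apply_moves(linear=[[0.05, 0, 0.09], [0.11, 0, 0.18], [0.16, -0.01, 0.27], [0.22, -0.01, 0.36], [0.27, -0.01, 0.44]], delta_rot=[[0, 0, 0], [0, 0, 0], [0, 0, 0], [0, 0, 0], [0, 0, 0]])

```text
clock: 11.07
position: [0.5245, -0.3014, 0.2438]
tool_rot: [3.14, -0.626, 0.166]
force: [0.8, -0.5, -0.8]
grip_width: 0.0158
finger_force: 78.4
```

```bash
cat > pk.py <<'E'
from h import *
def peg(name):
    st();w,dw,cw=grab('wrist');cv2.imwrite(name,w[...,::-1])
    T=np.array(optics.camera_info('wrist')['T_tool_cam']);v,u=np.mgrid[:480,:640]
    X=(np.stack([u,v,np.ones_like(u)],-1)@np.linalg.inv(cw[0]).T*dw[...,None])@T[:3,:3].T+T[:3,3];X[dw<=0]=np.nan
    m=(abs(X[...,1])<.012)&(X[...,0]>.035)&(X[...,0]<.11)&(X[...,2]<.07)
    q=X[m]
    for z in np.arange(-.03,.06,.006):
        k=q[(q[:,2]>z)&(q[:,2]<z+.006)]
        if len(k)>3: print(round(z,3),len(k),'x',np.percentile(k[:,0],[2,50,98]).round(4),'y',np.percentile(k[:,1],[2,98]).round(4))
E
python3 -c "
from pk import *
peg('pics/w3.png')"
```

```text
11.07 [ 0.5245 -0.3014  0.2438] [ 3.14  -0.626  0.166] q [ 1.    0.38 -0.43  2.02 -0.74  0.42 -0.14] F [ 0.8 -0.5 -0.8] w 0.0158 78.4
-0.024 2916 x [0.0353 0.0442 0.0746] y [-0.0113  0.0112]
-0.018 3102 x [0.0434 0.062  0.076 ] y [-0.0116  0.0117]
0.006 505 x [0.0509 0.0556 0.0595] y [0.0025 0.011 ]
0.012 1957 x [0.058  0.0986 0.104 ] y [-0.0115  0.0115]
0.018 1448 x [0.0588 0.0934 0.106 ] y [-0.0114  0.0115]
0.024 839 x [0.0585 0.0881 0.0905] y [-0.0115  0.0115]
0.03 762 x [0.0585 0.0838 0.0864] y [-0.0114  0.0114]
0.036 666 x [0.0589 0.0794 0.0819] y [-0.0114  0.0114]
0.042 562 x [0.0593 0.0752 0.0778] y [-0.0116  0.0115]
0.048 158 x [0.0572 0.0624 0.0733] y [-0.0116  0.0114]
0.054 218 x [0.0511 0.0572 0.0613] y [-0.007   0.0107]
```

View pics/w3.png

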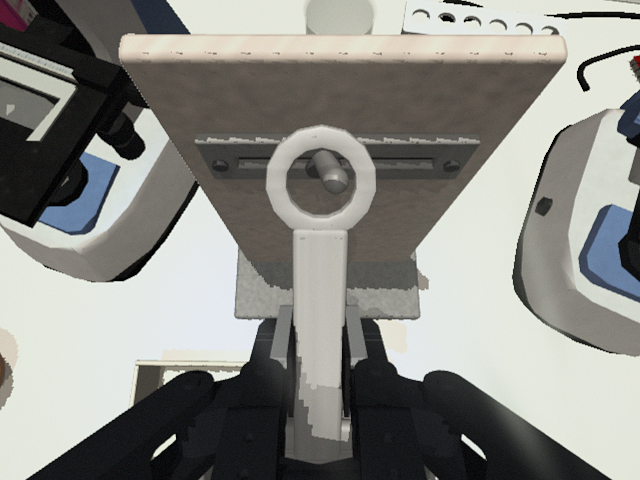

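The peg tip shows through the eye at (337,182), against the eye centre at (321,178), with its foot at (315,155). The peg therefore leans a little sideways in tool y. I shift about 5 mm in +y and then thread it on.

Call:
apply_moves(linear=[[-0.01, 0.02, 0], [-0.02, 0.04, 0], [-0.03, 0.055, 0.02], [-0.03, 0.055, 0.05], [-0.03, 0.055, 0.08]], delta_rot=[[0, 0, 0], [0, 0, 0], [0, 0, 0], [0, 0, 0], [0, 0, 0]])

```text
clock: 11.53
position: [0.5258, -0.3082, 0.236]
tool_rot: [3.139, -0.626, 0.164]
force: [-0.3, 0.0, -1.4]
grip_width: 0.0158
finger_force: 78.4
```

Call:
apply_moves(linear=[[0, 0, 0.05], [0, 0, 0.1], [0, -0.01, 0.15], [0, -0.015, 0.2], [0, -0.02, 0.25]], delta_rot=[[0, 0, 0], [0, 0, 0], [0, 0, 0], [0, 0, 0], [0, 0, 0]])

```text
clock: 11.95
position: [0.5404, -0.3031, 0.2153]
tool_rot: [3.14, -0.626, 0.164]
force: [0.1, -0.7, -1.1]
grip_width: 0.016
finger_force: 78.4
```

```bash
python3 -c "
from pk import *
peg('pics/w4.png')
p=cv2.imread('pics/w4.png');cv2.imwrite('pics/w4c.png',cv2.resize(p[90:250,240:400],None,fx=3,fy=3))"
```

```text
11.95 [ 0.5404 -0.3031  0.2153] [ 3.14  -0.626  0.164] q [ 0.99  0.44 -0.45  2.02 -0.76  0.35 -0.11] F [ 0.1 -0.7 -1.1] w 0.016 78.4
-0.03 81 x [0.0575 0.0596 0.0617] y [0.0001 0.0049]
-0.024 3774 x [0.0355 0.049  0.0757] y [-0.0111  0.0111]
-0.018 7446 x [0.0452 0.0986 0.1092] y [-0.0115  0.0116]
-0.012 1591 x [0.0631 0.0952 0.1094] y [-0.0115  0.0115]
-0.006 1318 x [0.0633 0.0907 0.0934] y [-0.0115  0.0115]
-0.0 1163 x [0.0631 0.0864 0.0891] y [-0.0115  0.0115]
0.006 969 x [0.0639 0.082  0.0846] y [-0.0115  0.0115]
0.012 924 x [0.0644 0.0774 0.0803] y [-0.0117  0.0115]
0.018 326 x [0.0586 0.0744 0.0762] y [-0.0115  0.0116]
0.024 218 x [0.0537 0.0586 0.0638] y [-0.0101  0.0082]
0.03 103 x [0.0514 0.0558 0.0612] y [-0.0114  0.0118]
0.036 179 x [0.0512 0.0577 0.061 ] y [-0.0117  0.0119]
0.042 52 x [0.0487 0.0495 0.0507] y [-0.0118  0.0119]
0.054 15 x [0.0452 0.0458 0.046 ] y [-0.0117  0.0072]
```

View pics/w4c.png

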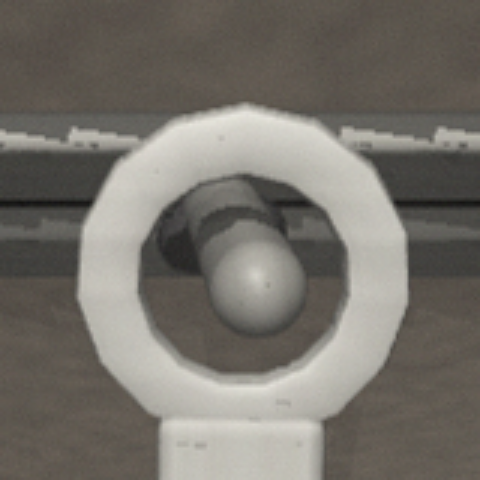

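The crop shows the peg inside the eye: tip at (258,285), hole centre (243,278). It is threaded with about 15 mm through. I slide further down the peg and tilt the scoop towards hanging.

Call:
apply_moves(linear=[[0, 0, 0.03], [0, -0.003, 0.06], [0, -0.005, 0.09], [0, -0.008, 0.12], [0, -0.008, 0.12]], delta_rot=[[0, 0, 0], [0, 0, 0], [0, 0, 0], [0, 0, 0], [0, 0, 0]])

```text
clock: 12.42
position: [0.5471, -0.3012, 0.2057]
tool_rot: [3.14, -0.626, 0.164]
force: [0.0, 0.1, -1.0]
grip_width: 0.0158
finger_force: 78.4
```

Call:
apply_moves(linear=[[0.005, 0, 0.016], [0.011, 0, 0.032], [0.016, 0, 0.048], [0.022, 0, 0.064], [0.027, 0, 0.08]], delta_rot=[[0, 0.013, 0], [0, 0.027, 0], [0, 0.04, 0], [0, 0.053, 0], [0, 0.067, 0]])

```text
clock: 12.83
position: [0.5538, -0.3006, 0.2016]
tool_rot: [3.138, -0.767, 0.165]
force: [0.6, -0.7, -1.2]
grip_width: 0.0159
finger_force: 78.4
```

```bash
cat > eye.py <<'E'
from h import *
def eye():
    s=monitor.observe();A=R.from_euler('xyz',s['tool_rot']);E=A.apply([.0588,.0012,-.0153])+s['position']
    n=np.array([.9867,.1628]);e=np.array([-.1628,.9867]);f=lambda P:np.round([P[:2]@n-.5568,P[:2]@e,P[2]],4)
    print('eye d,lat,z',f(E),'tcp',f(np.array(s['position'])),'M',np.round(s['moment'],2))
E
python3 -c "
from eye import *
from pk import peg
st();eye();peg('pics/w5.png')"
```

```text
12.83 [ 0.5538 -0.3006  0.2016] [ 3.138 -0.767  0.165] q [ 1.28  0.58 -0.8   2.07 -1.    0.16  0.23] F [ 0.6 -0.7 -1.2] w 0.0159 78.4
eye d,lat,z [-0.0277 -0.3879  0.2534] tcp [-0.0593 -0.3868  0.2016] M [-0.14  0.93 -0.04]
12.83 [ 0.5538 -0.3006  0.2016] [ 3.138 -0.767  0.165] q [ 1.28  0.58 -0.8   2.07 -1.    0.16  0.23] F [ 0.6 -0.7 -1.2] w 0.0159 78.4
-0.03 87 x [0.0595 0.0642 0.0658] y [-0.0024  0.0072]
-0.024 6714 x [0.0359 0.0993 0.108 ] y [-0.0115  0.0114]
-0.018 5444 x [0.045  0.0731 0.1086] y [-0.0115  0.0116]
-0.012 1776 x [0.0637 0.0898 0.093 ] y [-0.0115  0.0115]
-0.006 1480 x [0.0634 0.0838 0.0873] y [-0.0115  0.0115]
-0.0 1258 x [0.0627 0.0781 0.0814] y [-0.0115  0.0116]
0.006 814 x [0.0557 0.0645 0.0757] y [-0.0116  0.0112]
0.012 448 x [0.0487 0.0575 0.0615] y [-0.0099  0.0115]
0.018 115 x [0.0455 0.0476 0.0563] y [-0.0116  0.0116]
0.024 197 x [0.0434 0.052  0.0562] y [-0.0117  0.0119]
0.03 129 x [0.0413 0.0423 0.0436] y [-0.0095  0.0118]
0.042 223 x [0.035  0.0369 0.0384] y [-0.0082  0.0112]
```

The tilt is at the wrist limit, at 44°. I now hold lightly and swing the hand around the eye, so the handle pivots in the pads towards hanging.

Call:
apply_moves(linear=[[0, 0, 0], [0, 0, 0.04], [0, 0, 0.09], [0, 0, 0.13], [-0.01, 0, 0.18]], delta_rot=[[0, -0.008, 0], [0, -0.017, 0], [0, -0.017, 0], [0, -0.017, 0], [0, -0.017, 0]], force=22)

```text
clock: 13.3
position: [0.5657, -0.2982, 0.1875]
tool_rot: [3.139, -0.731, 0.166]
force: [-4.7, -0.3, 2.7]
grip_width: 0.0161
finger_force: 79.2
```

```bash
cat >> pk.py <<'E'
def handle():
    w,dw,cw=grab('wrist')
    T=np.array(optics.camera_info('wrist')['T_tool_cam']);v,u=np.mgrid[:480,:640]
    X=(np.stack([u,v,np.ones_like(u)],-1)@np.linalg.inv(cw[0]).T*dw[...,None])@T[:3,:3].T+T[:3,3];X[dw<=0]=np.nan
    q=X[(abs(X[...,1])<.006)&(X[...,0]>.012)&(X[...,0]<.04)&(X[...,2]<.02)&(X[...,2]>-.05)]
    k=np.polyfit(q[:,0],q[:,2],1); print('handle rel angle deg',np.degrees(np.arctan(-k[0])).round(1),'z@0',k[1].round(4),len(q))
E
python3 -c "
from eye import *
from pk import handle
st();eye();handle()"
```

```text
13.3 [ 0.5657 -0.2982  0.1875] [ 3.139 -0.731  0.166] q [ 1.16  0.58 -0.69  2.05 -1.02  0.18  0.22] F [-4.7 -0.3  2.7] w 0.0161 79.2
eye d,lat,z [-0.0136 -0.3874  0.2381] tcp [-0.0472 -0.3863  0.1875] M [-0.05  0.46  0.04]
handle rel angle deg 1.9 z@0 -0.0192 2841
```

Call:
apply_moves(linear=[[0, 0, 0], [0, 0, 0], [0, 0, 0], [0, 0, 0], [0, 0, 0]], delta_rot=[[0, 0, 0], [0, 0, 0], [0, 0, 0], [0, 0, 0], [0, 0, 0]], gripper=-1, force=20)

```text
clock: 13.77
position: [0.5652, -0.2984, 0.1876]
tool_rot: [3.139, -0.731, 0.165]
force: [-2.7, 2.0, 2.0]
grip_width: 0.0161
finger_force: 78.9
```

```bash
python3 -c "
from eye import *
from pk import handle
st();eye();handle()"
```

```text
13.77 [ 0.5652 -0.2984  0.1876] [ 3.139 -0.731  0.165] q [ 1.16  0.58 -0.69  2.05 -1.02  0.18  0.22] F [-2.7  2.   2. ] w 0.0161 78.9
eye d,lat,z [-0.0142 -0.3876  0.2382] tcp [-0.0478 -0.3865  0.1876] M [0.13 0.63 0.38]
handle rel angle deg 1.4 z@0 -0.0192 2843
```

Call:
apply_moves(linear=[[0, 0, 0], [0, 0, 0], [0, 0, 0], [0, 0, 0], [0, 0, 0]], delta_rot=[[0, 0, 0], [0, 0, 0], [0, 0, 0], [0, 0, 0], [0, 0, 0]], gripper=-0.61, force=20)

```text
clock: 14.23
position: [0.5652, -0.2985, 0.1875]
tool_rot: [3.14, -0.73, 0.165]
force: [-3.8, 0.2, 1.1]
grip_width: 0.0168
finger_force: 47.2
```

```bash
python3 -c "
from eye import *
from pk import handle
st();eye();handle()"
```

```text
14.23 [ 0.5652 -0.2985  0.1875] [ 3.14  -0.73   0.165] q [ 1.16  0.58 -0.69  2.05 -1.02  0.18  0.22] F [-3.8  0.2  1.1] w 0.0168 47.2
eye d,lat,z [-0.0141 -0.3877  0.2381] tcp [-0.0477 -0.3866  0.1875] M [0.09 0.64 0.27]
handle rel angle deg 1.4 z@0 -0.0193 2858
```

Call:
apply_moves(linear=[[0, 0, 0], [0, 0, 0], [0.01, 0, 0.06], [0.02, 0, 0.11], [0.03, 0, 0.16]], delta_rot=[[0, 0, 0], [0, -0.008, 0], [0, -0.017, 0], [0, -0.017, 0], [0, -0.017, 0]], gripper=-0.595)

```text
clock: 14.7
position: [0.5784, -0.2966, 0.1775]
tool_rot: [3.138, -0.695, 0.165]
force: [-2.1, -2.0, 0.4]
grip_width: 0.0174
finger_force: 25.8
```

```bash
python3 -c "
from eye import *
from pk import handle
st();eye();handle()"
```

```text
14.7 [ 0.5784 -0.2966  0.1775] [ 3.138 -0.695  0.165] q [ 1.04  0.57 -0.58  2.02 -1.    0.2   0.16] F [-2.1 -2.   0.4] w 0.0174 25.8
eye d,lat,z [ 0.001  -0.3879  0.2269] tcp [-0.0343 -0.3868  0.1775] M [-0.36  0.75 -0.32]
handle rel angle deg 17.6 z@0 -0.02 2212
```

Call:
apply_moves(linear=[[0.01, 0, 0.02], [0.02, 0, 0.05], [0.03, 0, 0.07], [0.04, 0, 0.1], [0.04, 0, 0.1]], delta_rot=[[0, 0, 0], [0, 0, 0], [0, 0, 0], [0, 0, 0], [0, 0, 0]])

```text
clock: 15.17
position: [0.5876, -0.2948, 0.1721]
tool_rot: [3.14, -0.695, 0.164]
force: [-2.9, -1.6, -1.5]
grip_width: 0.0173
finger_force: 26.6
```

```bash
python3 -c "
from eye import *
from pk import handle
st();eye();handle()"
```

```text
15.17 [ 0.5876 -0.2948  0.1721] [ 3.14  -0.695  0.164] q [ 1.02  0.59 -0.57  2.01 -1.02  0.19  0.17] F [-2.9 -1.6 -1.5] w 0.0173 26.6
eye d,lat,z [ 0.0103 -0.3877  0.2215] tcp [-0.025  -0.3865  0.1721] M [-0.37  1.2  -0.21]
handle rel angle deg 25.8 z@0 -0.021 943
```

Call:
apply_moves(linear=[[0, 0, 0], [0, 0, 0], [0, 0, 0], [0, 0, 0], [0, 0, 0]], delta_rot=[[0, 0, 0], [0, 0, 0], [0, 0, 0], [0, 0, 0], [0, 0, 0]], gripper=-0.57)

```text
clock: 15.63
position: [0.5875, -0.2948, 0.1727]
tool_rot: [3.139, -0.695, 0.165]
force: [-0.5, -0.1, 0.9]
grip_width: 0.018
finger_force: 0.7
```

Call:
apply_moves(linear=[[0, 0, 0], [0, 0, 0], [0, 0, 0], [0, 0, 0], [0, 0, 0]], delta_rot=[[0, 0, 0], [0, 0, 0], [0, 0, 0], [0, 0, 0], [0, 0, 0]], gripper=0.3)

```text
clock: 16.05
position: [0.5874, -0.2948, 0.1725]
tool_rot: [3.14, -0.695, 0.165]
force: [0.7, -0.4, 0.2]
grip_width: 0.0553
finger_force: 0.0
```

```bash
python3 -c "
from eye import *
from pk import *
st();handle()
p,d,c=grab('wrist');C=cloud(c,d);C[d<=0]=np.nan
n=np.array([.9867,.1628]);e=np.array([-.1628,.9867]);D=C[...,:2]@n-.5568;L=C[...,:2]@e;Z=C[...,2]
for z in np.arange(.12,.28,.01):
    m=(Z>z)&(Z<z+.01)&(abs(L+.3875)<.02)&(D>-.08)&(D<-.009)
    if m.sum()>5: print(round(z,2),m.sum(),np.percentile(D[m],[2,50,98]).round(4),np.percentile(L[m],[2,98]).round(4))"
```

```text
16.05 [ 0.5874 -0.2948  0.1725] [ 3.14  -0.695  0.165] q [ 1.02  0.59 -0.57  2.01 -1.02  0.19  0.17] F [ 0.7 -0.4  0.2] w 0.0553 0.0
handle rel angle deg 35.4 z@0 -0.0072 392
0.12 1223 [-0.0367 -0.0241 -0.014 ] [-0.4072 -0.3677]
0.13 560 [-0.0397 -0.0362 -0.029 ] [-0.4044 -0.3701]
0.14 403 [-0.0376 -0.0358 -0.0301] [-0.4    -0.3735]
0.15 332 [-0.0355 -0.0341 -0.0323] [-0.3957 -0.3787]
0.16 389 [-0.0332 -0.0318 -0.0301] [-0.3955 -0.3786]
0.17 452 [-0.031  -0.0295 -0.0278] [-0.3955 -0.3786]
0.18 383 [-0.0287 -0.0276 -0.0261] [-0.3945 -0.3785]
0.19 229 [-0.0266 -0.0254 -0.0238] [-0.3852 -0.3781]
0.2 212 [-0.0244 -0.023  -0.0212] [-0.3829 -0.3781]
0.21 286 [-0.022  -0.0204 -0.018 ] [-0.3823 -0.3781]
0.22 1355 [-0.0182 -0.0157 -0.0094] [-0.4016 -0.3722]
0.23 4315 [-0.0673 -0.065  -0.0107] [-0.4061 -0.3707]
0.24 5377 [-0.0672 -0.0132 -0.0093] [-0.407 -0.368]
0.25 902 [-0.0292 -0.023  -0.0104] [-0.3919 -0.383 ]
0.26 3195 [-0.0408 -0.0354 -0.0265] [-0.3937 -0.3845]
0.27 407 [-0.0392 -0.0365 -0.0342] [-0.392  -0.3867]
```

Released; the scoop hangs on its own with no force on the fingers. I retract along the tool axis.

Call:
apply_moves(linear=[[0, 0, -0.1], [0, 0, -0.3], [0, 0, -0.5], [0, 0, -0.7], [0, 0, -0.9]], delta_rot=[[0, 0, 0], [0, 0, 0], [0, 0, 0], [0, 0, 0], [0, 0, 0]])

```text
clock: 16.57
position: [0.5294, -0.3041, 0.2428]
tool_rot: [3.14, -0.695, 0.164]
force: [0.1, 0.7, 0.4]
grip_width: 0.0555
finger_force: 0.0
```

Call:
apply_moves(linear=[[-0.05, 0, -0.2], [-0.1, 0, -0.4], [-0.15, 0, -0.6], [-0.2, 0, -0.8], [-0.2, 0, -0.8]], delta_rot=[[0, 0, 0], [0, 0, 0], [0, 0, 0], [0, 0, 0], [0, 0, 0]])

```text
clock: 16.98
position: [0.4624, -0.3164, 0.2926]
tool_rot: [3.136, -0.695, 0.164]
force: [-0.3, -0.7, 0.8]
grip_width: 0.0556
finger_force: 0.0
```

```bash
cat > fin.py <<'E'
from eye import *
st()
p,d,c=grab('wrist');C=cloud(c,d);C[d<=0]=np.nan
n=np.array([.9867,.1628]);e=np.array([-.1628,.9867]);D=C[...,:2]@n-.5568;L=C[...,:2]@e;Z=C[...,2]
for z in np.arange(.06,.28,.02):
    m=(Z>z)&(Z<z+.02)&(abs(L+.3875)<.06)&(D>-.08)&(D<-.014)
    if m.sum()>5: print(round(z,2),m.sum(),np.percentile(D[m],[2,50,98]).round(4),np.percentile(L[m],[2,98]).round(4))
p,d,c=grab('top');C=cloud(c,d);C[d<=0]=np.nan
m=(p.max(2)<60)&(C[...,0]>.36)&(C[...,0]<.51)&(C[...,1]<-.15)&(C[...,1]>-.34)&(C[...,2]<.06)
k,l,s_,ce=cv2.connectedComponentsWithStats(m.astype(np.uint8))
for i in range(1,k):
    if s_[i,4]>15: print(s_[i],np.nanmedian(C[l==i],0).round(3))
for nm,(u0,u1,v0,v1,h) in {'bottle':(275,320,265,310,.12),'flask':(215,250,170,205,.09)}.items():
    P=C[v0:v1,u0:u1].reshape(-1,3);P=P[(P[:,2]>h)&(P[:,2]<.2)];print(nm,len(P),np.median(P,0).round(3) if len(P) else '')
E
python3 fin.py
```

```text
16.98 [ 0.4624 -0.3164  0.2926] [ 3.136 -0.695  0.164] q [ 1.16  0.26 -0.42  2.08 -0.91  0.57  0.09] F [-0.3 -0.7  0.8] w 0.0556 0.0
0.06 1232 [-0.0466 -0.0287 -0.0247] [-0.4348 -0.3396]
0.08 1012 [-0.0431 -0.0248 -0.0211] [-0.4354 -0.3391]
0.1 128 [-0.0408 -0.035  -0.0266] [-0.4368 -0.3374]
0.12 2116 [-0.0396 -0.0279 -0.0148] [-0.4347 -0.3384]
0.14 380 [-0.0381 -0.0352 -0.0316] [-0.3987 -0.3743]
0.16 390 [-0.0335 -0.0309 -0.0284] [-0.3955 -0.3785]
0.18 468 [-0.029  -0.0262 -0.0236] [-0.3958 -0.3784]
0.2 608 [-0.0245 -0.0214 -0.0176] [-0.3954 -0.3785]
0.22 566 [-0.0185 -0.016  -0.0141] [-0.4021 -0.3706]
0.24 64 [-0.0317 -0.0208 -0.0141] [-0.3875 -0.3732]
0.26 286 [-0.0411 -0.0382 -0.0309] [-0.3942 -0.3846]
[444 255  12  60 156] [ 0.435 -0.327  0.033]
[429 295  18  21 258] [ 0.398 -0.297  0.036]
[385 304  18  20 217] [ 0.381 -0.198  0.037]
bottle 233 [0.446 0.015 0.135]
flask 120 [0.676 0.16  0.111]
```

```bash
python3 -c "
from h import *
print(workorder.job_done())"
```

```text
the job is handed in; nothing more can be done
None
```

I tipped both stoppers into the white box and hung the empty scoop by its eye on the peg, released. The bottle and flask are still standing, and I handed the job in at about 17 s; it returned no verdict.

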